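# Clear the mitre box with the push stick

## Robot

A 7-joint arm with a two-finger parallel gripper is mounted at the origin on the work surface. World frame = base frame: x ahead of the robot, y to its left, z up, the work surface at z = 0. Lengths are in mm, angles in rad, forces in N, time in s.
With the tool pointing down it reaches from about 425 to 950 mm from the base axis. Payload 4.7 kg.
Tool frame: the origin (TCP) lies on the centre line of the jaws, within the pads' length; the fingertips stand 8 mm ahead of it and the grasp point (between the pads) lies 11 mm behind it; z points along the fingers, y is the line along which they close (so a half turn about z gives the same grasp; the last joint's range is limited). The gripper opens to 85 mm and grips with 20 to 120 N. Pads are 22 mm wide; open, the fingers measure 114 mm over their backs; the gripper's body (76 mm by 85 mm) begins 54 mm behind the grasp point. The pads swing forward as they close: fully open they stand 13 mm farther back than shut.
Start: joints at [-1.319, 0.469, -0.049, 1.532, 0.024, 1.141, -0.082], TCP at [187.017, 648.592, 239.335] pointing down, gripper open.
Joint ranges: [-2.59, 2.59], [-0.33, 1.99], [-1.39, 1.29], [0.1, 2.45], [-1.04, 4.18], [0.21, 1.99], [-2.66, 2.66]. Speed limits (rad/s): [2.57, 2.57, 3.14, 3.14, 3.14, 3.14, 3.14].

## Interface

Orientations are given as a unit quaternion [x, y, z, w].
In Python, from bench import manip, imaging, workorder, look_for, spot_point gives the robot as it stands.
- The arm moves only by the shell command python3 -m pendant 'ROWS' [FORCE]. ROWS is a JSON object of lists of equal length, an entry for each row: "slide": the shift along the tool's x, y, z normalised to -1 to 1, where 1 is 0.15 m, a list of three; "spin": the turn about the tool's z normalised to -1 to 1, where 1 is 120 degrees; "fingers": the opening, from 0 (shut) to 1 (fully open). A call has 1 to 5 rows; each row is the pose to reach, as a shift and turn from the pose commanded when the call began, along the tool's axes at that moment; what a row does not reach only later rows make up. A row lasts 1/12 s, in which the tool goes at most 41.7 mm and 7.16 degrees, less where a joint would pass 70% of its speed; a pose out of reach is approached as far as the arm can. A call with a number of a shift or a turn outside -1 to 1 is refused whole. A call with a gripper value outside its range is refused whole. The fingers move at their own pace and stop on an object; FORCE is the grip in N (left out, the last holds). Time passes only in rows, so rows that repeat a pose let the fingers close. It gives the time, the measured TCP pose, the force, the opening and the grip force at its end, in the units of the state.
- manip.observe(): the state, without advancing time (a new reading comes with each control period).
- imaging.grab_frame(name): name is "side" or "top"; returns (picture, depth): 384x512x3 uint8, red, green, blue; 384x512 float32, mm along the optical axis (not along the pixel's ray), 0 where there is no reading.
- imaging.get_calibration(name): a dict with "fx", "fy", "cx", "cy" (pixels), "dist" ([k1, k2, p1, p2, k3] as OpenCV has them; the pictures are not rectified), "camera_from_world" (4x4, takes a point from world to camera coordinates). Camera axes: x right, y down, z forward; pixel columns grow to the right and rows downward; lengths in mm; the calibration is good to about 2 mm. A picture is of the moment at which its call begins. get_calibration takes no time and is no camera call.
- workorder.finish_job(): hands the job in; it is judged then, once.
Trained networks look in the newest picture that a camera, given by its name, has taken for a name from the list of things; names that differ only in an ending like _2 or _b are one class to them, and where a whole thing is asked for, a point or a joint stands for the part that bears it (a point fixed in the world has none). Each returns a list of dicts, best first, with "score" (0 to 1); they miss things now and then, are a little off and sometimes report something else, mostly with a low value. They report only what shows in the picture. A call takes as long as a camera call. They do not tell look-alikes from the thing itself.
- look_for(camera, query): "position" ([column, row] in pixels, amid what is visible of it).
- spot_point(camera, query): "position" ([column, row] in pixels: a listed point, or the origin of a listed thing).
The state is a dict: "time": time; "joint_positions": joint angles; "joint_vel": joint speeds; "joint_efforts": joint torques, N m; "ee_pos": TCP position; "ee_rot": TCP orientation; "contact_force": force on the tool from outside, world axes, zero at the start; "moment": the same for the moment, N m; "gripper_width": finger opening in mm; "gripper_force": force on a finger pad.
Only numpy, scipy, OpenCV 4.12 (cv2) and the standard library are available. Lean on these libraries where they do the work, as an engineer would, in place of code of your own. Each camera call takes 0.05 s, during which the arm holds its last target. There are 200 camera calls.

## Task

Take the red push stick out of its green pot and, with the stick and never with the gripper itself, push the wooden offcut along the yellow mitre box and right out of its open end into the blue scrap tray. Then stand the stick back in the green pot. Leave both pots standing and do not disturb the pencil pot, the glue bottle or the screw jar.

Things in the scene. Friction and masses are not known exactly. Their poses are not given: they have to be found in the camera images.
- push_stick: Red square plastic rod, 14 x 14 x 230 mm, 70 g, lowest 30 mm black. It starts in the green pot, leaning about 20 degrees, its top roughly towards the robot. Origin: centre of the lower (black) end face; z runs along the rod to its top end, x and y are normal to its side faces; as it leans at the start, y is level and x lies in the plane of the lean.
- stick_grip (a point): Point on the push stick's axis 185 mm from its lower end (45 mm below its top end), about 60 mm above the pot's rim at the start: a good height to grip, across the two faces normal to the rod's y.
- stick_pot: Green round pot that holds the push stick, loose, 0.7 kg: 60 mm outside diameter, 54 mm inside, 110 mm tall, floor 5 mm thick. Origin: centre of its underside, z up.
- mitre_box: Fixed yellow plastic mitre box, an open-topped channel along its y, 260 long, 102 wide, floor 12 thick, side walls 18 thick, tops 62 above the bench, channel 66 wide, both ends open. At its -y end a blue scrap tray is attached: y -130 to -260, 118 wide, floor 4 thick, 25 high walls on its three other sides (mm). Origin: centre of the yellow box's underside, z up.
- box_exit (a point): Centre of the channel floor's edge at the tray end (mitre_box y = -130 mm, 12 mm above the bench).
- tray_center (a point): Centre of the scrap tray's floor, 4 mm above the bench (mitre_box y = -193 mm).
- offcut: Loose brown wooden block lying in the channel of the mitre box, 52 mm (x) x 75 mm (y) x 28 mm high, 55 g. Origin: centre of its underside.
- offcut_center (a point): Centre of the wooden block.
- pencil_pot: Bystander: white pot of pencils, 68 mm diameter, rim 90 mm high, pencils up to 140 mm above the bench, loose. Origin: centre of its underside. It and the green pot may swap places.
- glue_bottle: Bystander: white glue bottle with a blue cap, 52 mm diameter, 130 mm tall, loose. Origin: centre of its underside.
- screw_jar: Bystander: glass jar with a steel lid, 68 mm diameter, 80 mm tall, loose. Origin: centre of its underside.
Things that resemble listed ones, but are neither listed nor needed, are in the scene too. There is more than one size of the push_stick; the job needs the largest.

How it is judged:
By the outcome, as a careful person would: the job done as asked, in the order asked, and still so for the second after the job is handed in, with the robot touching nothing.
It also fails if it takes over 48 s, if anything falls off the work surface, if the arm or the gripper's body presses on something with over 40 N, if the wrist force passes 120 N, or if a joint passes its speed limit or range.

## Working session

There is one attempt and no reset: what is moved stays moved. The work goes in short steps, Python scripts to look and compute and a shell command to move; the robot and the scene stay as the last step left them, time stands still between calls to the robot, and variables do not carry over. Pictures are saved under pics/ and viewed, at most 11 in all, crops included, and the job is handed in when it is done.

```bash
mkdir -p pics
cat > h.py <<'E'
import numpy as np, cv2
from bench import manip, imaging, workorder, look_for, spot_point
from scipy.spatial.transform import Rotation as R
def cal(n):
    c=imaging.get_calibration(n); K=np.array([[c['fx'],0,c['cx']],[0,c['fy'],c['cy']],[0,0,1.]])
    return K,np.array(c['dist'],float),np.array(c['camera_from_world'])
def cloud(n,depth):
    K,d,T=cal(n); h,w=depth.shape
    u,v=np.meshgrid(np.arange(w),np.arange(h))
    p=cv2.undistortPoints(np.stack([u,v],-1).reshape(-1,1,2).astype(float),K,d).reshape(h,w,2)
    P=np.dstack([p*depth[...,None],depth]); Q=(P-T[:3,3])@T[:3,:3]
    Q[depth<=0]=np.nan; return Q
def ray(n,px):
    K,d,T=cal(n); p=cv2.undistortPoints(np.array([[px]],float),K,d)[0,0]
    return -T[:3,:3].T@T[:3,3], T[:3,:3].T@np.array([p[0],p[1],1])
def atz(n,px,z):
    o,r=ray(n,px); return o+r*(z-o[2])/r[2]
def proj(n,P):
    K,d,T=cal(n); return cv2.projectPoints(np.array(P,float).reshape(-1,1,3),cv2.Rodrigues(T[:3,:3])[0],T[:3,3],K,d)[0][:,0]
E
python3 - <<'E'
from h import *
np.set_printoptions(precision=1,suppress=True)
for n in('side','top'):
    im,d=imaging.grab_frame(n); np.savez(f'f_{n}.npz',im=im,d=d)
    cv2.imwrite(f'pics/{n}0.png',cv2.resize(im[...,::-1],(800,600),interpolation=cv2.INTER_CUBIC))
    C=cloud(n,d)
    for q in('push_stick','stick_grip','stick_pot','mitre_box','box_exit','tray_center','offcut','offcut_center','pencil_pot','glue_bottle','screw_jar'):
        for r in spot_point(n,q)[:3]:
            x,y=r['position']; print(n,q,round(r['score'],2),round(x),round(y),C[int(np.clip(round(y),0,383)),int(np.clip(round(x),0,511))])
print(manip.observe())
E
```

```text
side push_stick 0.72 245 202 [564.   78.9  41.4]
side push_stick 0.66 311 341 [368.4 492.8   2.1]
side push_stick 0.52 332 248 [305.4 205.9  -0.4]
side stick_grip 0.85 259 301 [487.  410.8   9. ]
side stick_grip 0.74 313 214 [355.3  78.1  12.2]
side stick_grip 0.72 298 214 [409.9 296.4 184.5]
side stick_pot 0.91 280 263 [444.4 305.3  28.7]
side mitre_box 0.69 250 205 [546.8  93.2  42.3]
side box_exit 0.72 245 174 [ 593.3 -134.5    5. ]
side box_exit 0.45 245 204 [562.8  87.7  40.5]
side tray_center 0.61 246 169 [ 594.1 -168.     5.5]
side tray_center 0.52 222 262 [591.1 319.1  29.2]
side tray_center 0.23 186 208 [740.1 118.4  33.9]
side offcut 0.66 244 203 [566.2  85.   42.1]
side offcut_center 0.63 248 203 [554.8  78.3  37.9]
side pencil_pot 0.92 219 261 [598.2 320.7  33.7]
side glue_bottle 0.48 299 214 [407.9 300.1 187.7]
side screw_jar 0.92 182 211 [750.8 127.1  28.2]
top push_stick 0.84 115 274 [362.5 501.6   2.4]
top push_stick 0.74 205 236 [459.3 268.3   6.3]
top push_stick 0.56 226 300 [293.4 213.    2.9]
top stick_grip 0.73 186 258 [403.2 293.5 215.3]
top stick_grip 0.7 153 2
[... 379 characters left out ...]
4 194 [565.8  60.9  39.4]
top pencil_pot 0.64 196 180 [588.9 280.7 135.9]
top glue_bottle 0.65 332 126 [737.2 -62.6  77.9]
top glue_bottle 0.29 198 180 [592.6 278.1 111.6]
top screw_jar 0.77 269 127 [735.3 100.   76.3]
top screw_jar 0.74 283 196 [560.5  63.6  39.8]
{'time': 1.2, 'joint_positions': array([-1.3,  0.5, -0. ,  1.5,  0. ,  1.1, -0.1]), 'joint_vel': array([ 0., -0.,  0.,  0., -0.,  0., -0.]), 'joint_efforts': array([  0. , -51. ,  -0. , -23.8,   0. ,   0. ,   0. ]), 'ee_pos': array([187. , 648.6, 239.3]), 'ee_rot': array([ 0.1,  1. ,  0. , -0. ]), 'contact_force': array([ 1.1, -0.1, -0.2]), 'moment': array([-0., -0., -0.]), 'gripper_force': 0.0, 'gripper_width': 85.21892087453037}
```

View pics/top0.png

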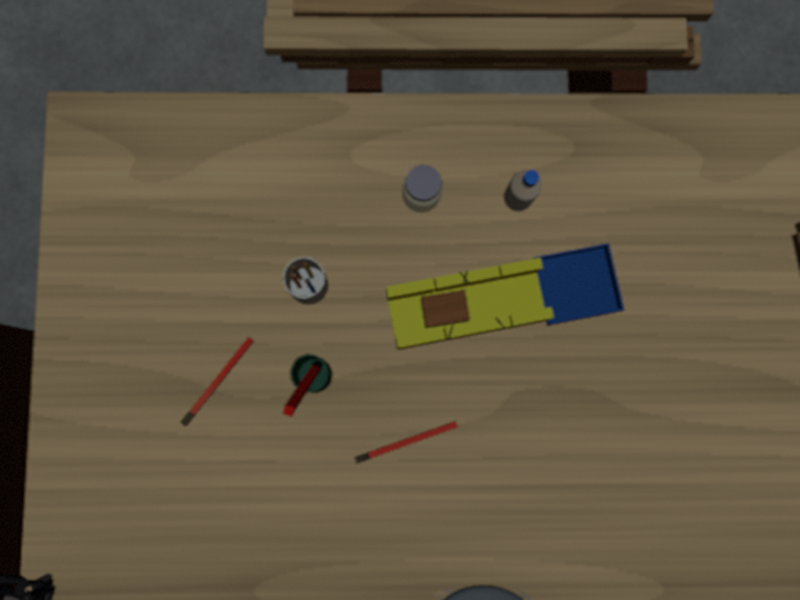

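View pics/side0.png

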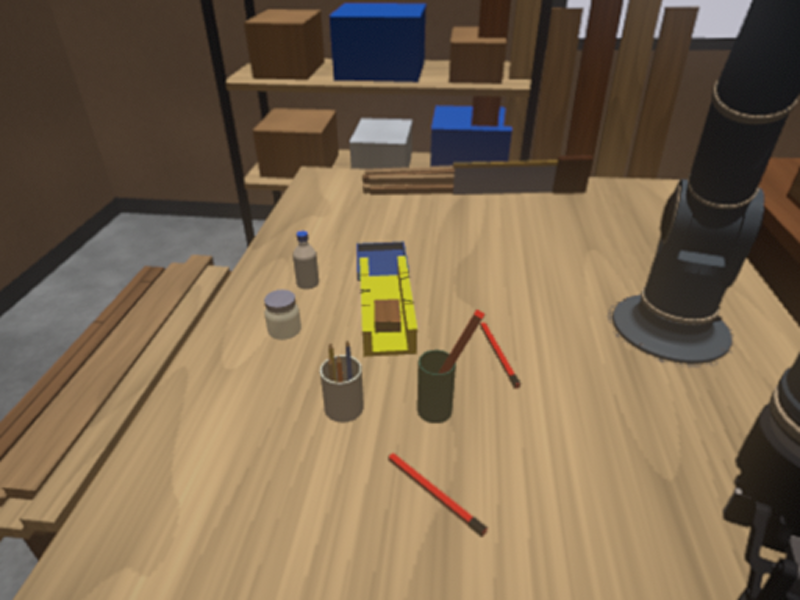

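The top picture (800-wide pixels) has three red sticks. One leans in the green pot at (303,390) and is thick, and two thinner ones lie on the bench at (217,382) and (407,442). The one in the green pot fits the description; I'll check its size with measurements and one crop. The pencil pot is at (305,279), the jar at (422,187), the glue at (525,188), the offcut at (445,309) and the tray at (580,285).

```bash
cat > m.py <<'E'
from h import *
np.set_printoptions(precision=3,suppress=True)
out=[]
for n in('top','side'):
    f=np.load(f'f_{n}.npz'); im=f['im']; C=cloud(n,f['d']); hsv=cv2.cvtColor(im,cv2.COLOR_RGB2HSV)
    H,S,V=[hsv[...,i].astype(int) for i in range(3)]
    red=((H<6)|(H>172))&(S>170)&(V>50)
    k,l,st,ce=cv2.connectedComponentsWithStats(red.astype(np.uint8))
    for i in range(1,k):
        if st[i,4]<30: continue
        P=C[l==i]; P=P[np.isfinite(P).all(1)]; 
        if P[:,2].max()>400: continue
        c=np.median(P,0); P=P[np.linalg.norm(P-c,axis=1)<150]; c=P.mean(0); d=np.linalg.svd(P-c)[2][0]; d*=np.sign(d[2]); t=(P-c)@d
        rc,wh,an=cv2.minAreaRect(np.argwhere(l==i)[:,::-1].astype(np.float32))
        print(n,'red px',ce[i],'c',c,'dir',d,'ext',np.percentile(t,[1,99]),'pxsize',wh,'top',np.percentile(P[:,2],99))
    yel=(H>22)&(H<36)&(S>190)&(V>60); blu=(H>105)&(H<125)&(S>170)
    for nm,m in(('yel',yel),('blue',blu)):
        P=C[m]; P=P[np.isfinite(P).all(1)&(P[:,0]>400)&(P[:,0]<720)&(abs(P[:,2])<80)&(abs(P[:,1])<300)]
        if nm=='yel': fl=P[(abs(P[:,2]-12)<5)]; wt=P[abs(P[:,2]-62)<4]; print('walltop',len(wt),wt[:,2].mean() if len(wt) else 0)
        r=cv2.minAreaRect(P[:,:2].astype(np.float32)); print(n,nm,r, cv2.boxPoints(r).tolist(),'z',np.percentile(P[:,2],[2,50,98]))
    # pots / objects: tall points per region
    for nm,(x,y),hz in(('greenpot',(444,290),110),('pencil',(595,290),90)):
        P=C[(abs(C[...,0]-x)<70)&(abs(C[...,1]-y)<70)]; R_=P[abs(P[:,2]-hz)<8]
        if len(R_)>5: print(n,nm,len(R_),R_.min(0),R_.max(0),cv2.minEnclosingCircle(R_[:,:2].astype(np.float32)))
    bro=(H>3)&(H<14)&(S>100)
    P=C[bro]; P=P[(abs(P[:,0]-562)<60)&(abs(P[:,1]-70)<70)&(abs(P[:,2]-40)<5)]
    if len(P): r=cv2.minAreaRect(P[:,:2].astype(np.float32)); print(n,'offcut',len(P),r,P.mean(0))
s=np.load('f_side.npz')['im'][195:280,210:340,::-1]; t=np.load('f_top.npz')['im'][205:300,110:300,::-1]
cv2.imwrite('pics/crop1.png',np.vstack([cv2.resize(s,(500,300),interpolation=3),cv2.resize(t,(500,250),interpolation=3)]))
E
python3 m.py
```

```text
top red px [142.339 238.896] c [452.809 431.135  11.337] dir [-0.793  0.609  0.007] ext [-70.299  77.385] pxsize (3.2796497344970703, 59.189857482910156) top 17.104389683351194
top red px [191.659 250.081] c [422.236 286.844 154.584] dir [-0.34   0.106  0.934] ext [-118.761   78.681] pxsize (5.622410774230957, 35.63835144042969) top 227.52326453134398
top red px [263.331 281.129] c [341.285 115.688  11.04 ] dir [-0.326  0.945  0.001] ext [-75.312  74.78 ] pxsize (3.0166492462158203, 58.86086654663086) top 17.042173111898716
walltop 37 61.02656960014506
top yel ((562.1680297851562, 22.960533142089844), (94.79805755615234, 250.12998962402344), 9.888997077941895) [[493.9945983886719, 138.0270538330078], [536.951904296875, -108.3865966796875], [630.3414306640625, -92.10598754882812], [587.3841552734375, 154.3076629638672]] z [10.305 45.43  63.428]
top blue ((600.79541015625, -171.06204223632812), (113.09932708740234, 127.71276092529297), 10.252983093261719) [[533.7826538085938, -118.29090118408203], [556.5148315429688, -243.96426391601562], [667.8081665039062, -223.83319091796875], [645.
[... 1381 characters left out ...]
                                                      ~~~~~~~~~~~~~^^^^^^^^^^^^^^^^^^
    return _quantile_unchecked(
        a, q, axis, out, overwrite_input, method, keepdims, weights)
    return _ureduce(a,
                    func=_quantile_ureduce_func,
    ...<5 lines>...
                    overwrite_input=overwrite_input,
                    method=method)
    r = func(a, **kwargs)
    result = _quantile(arr,
                       quantiles=q,
    ...<2 lines>...
                       out=out,
                       weights=wgt)
    slices_having_nans = np.isnan(arr[-1, ...])
                                  ~~~^^^^^^^^^
IndexError: index -1 is out of bounds for axis 0 with size 0
```

```bash
cat > m2.py <<'E'
from h import *
np.set_printoptions(precision=3,suppress=True)
A=[]
for n in('top','side'):
    f=np.load(f'f_{n}.npz'); im=f['im']; C=cloud(n,f['d'])
    m=(C[...,2]>118)&(C[...,2]<240)&(np.hypot(C[...,0]-425,C[...,1]-290)<75); ij=np.argwhere(m)[:,::-1]; P=C[m]
    d=cv2.fitLine(P.astype(np.float32),cv2.DIST_HUBER,0,.01,.01).ravel(); d=d*np.sign(d[2]); v,c=d[:3],d[3:]
    print(n,len(P),'dir',v,'lean',np.degrees(np.arccos(v[2])),'az',np.degrees(np.arctan2(v[1],v[0])),'c',c,'at z118',c+v*(118-c[2])/v[2],'at z180',c+v*(180-c[2])/v[2],'zmax',np.percentile(P[:,2],[95,99]))
    # image centerline of the mask -> vertical-plane through rays
    q=cv2.fitLine(ij.astype(np.float32),cv2.DIST_HUBER,0,.01,.01).ravel(); a,b=q[2:]-8*q[:2],q[2:]+8*q[:2]
    o,ra=ray(n,a);_,rb=ray(n,b); N=np.cross(ra,rb); N/=np.linalg.norm(N); A.append((N,o))
d=np.cross(A[0][0],A[1][0]); d/=np.linalg.norm(d); d*=np.sign(d[2])
M=np.array([A[0][0],A[1][0],[0,0,1]]); 
for z in(12,118,180,220): print('axis',z,np.linalg.solve(M,[A[0][0]@A[0][1],A[1][0]@A[1][1],z]))
print('lean',np.degrees(np.arccos(d[2])),'az',np.degrees(np.arctan2(d[1],d[0])))
s=np.load('f_side.npz')['im'][195:280,210:340,::-1]; t=np.load('f_top.npz')['im'][205:300,110:300,::-1]
cv2.imwrite('pics/crop1.png',np.vstack([cv2.resize(s,(500,300),interpolation=3),cv2.resize(t,(500,250),interpolation=3)]))
f=np.load('f_side.npz');C=cloud('side',f['d'])
for nm,(x,y),hz in(('greenpot',(444,290),110),('offcut',(560,65),40)):
    P=C[(abs(C[...,0]-x)<50)&(abs(C[...,1]-y)<60)]; P=P[abs(P[:,2]-hz)<5]; print(nm,len(P),cv2.minAreaRect(P[:,:2].astype(np.float32)))
S=manip.observe(); print(R.from_quat(S['ee_rot']).as_matrix())
E
python3 m2.py
```

```text
top 172 dir [-0.347  0.114  0.931] lean 21.413582 az 161.74358 c [413.241 289.836 179.989] at z118 [436.328 282.22  118.   ] at z180 [413.237 289.837 180.   ] zmax [224.996 227.523]
side 249 dir [-0.326  0.094  0.941] lean 19.802227 az 163.9765 c [413.458 296.372 174.589] at z118 [433.042 290.747 118.   ] at z180 [411.585 296.91  180.   ] zmax [223.997 226.235]
axis 12 [468.521 273.092  12.   ]
axis 118 [431.461 284.982 118.   ]
axis 180 [409.785 291.936 180.   ]
axis 220 [395.8   296.422 220.   ]
lean 20.161977334415557 az 162.21263902881094
greenpot 135 ((453.0239562988281, 278.2739562988281), (55.19643783569336, 61.0460090637207), 25.979280471801758)
offcut 273 ((555.9593505859375, 60.53997039794922), (60.20317840576172, 81.71351623535156), 10.918123245239258)
[[-0.961  0.277 -0.   ]
 [ 0.277  0.961  0.   ]
 [ 0.     0.    -1.   ]]
```

View pics/crop1.png

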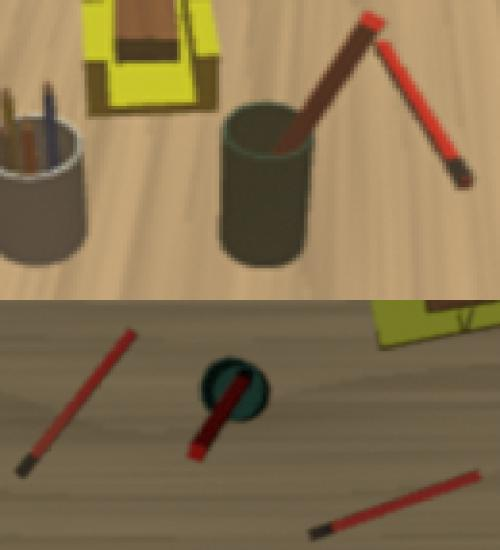

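The crop confirms it. The stick in the green pot, with its top at about (372,20) in the side crop, is clearly thicker and is the only one standing in the pot; the two lying ones are thin look-alikes. The grip point is about (410,292,180), leaning 20° at azimuth 162°, and the tool's y is already nearly square to that.

```bash
cat > st.py <<'E'
from h import *
import sys
np.set_printoptions(precision=1,suppress=True)
S=manip.observe(); M=R.from_quat(S['ee_rot']).as_matrix()
print('t',round(S['time'],2),'tcp',S['ee_pos'],'xaz',round(float(np.degrees(np.arctan2(M[1,0],M[0,0]))),2),'F',S['contact_force'],'w',round(S['gripper_width'],1),round(S['gripper_force'],1))
if len(sys.argv)>3:
    g=np.array([float(a) for a in sys.argv[1:4]]); print('slide/0.15m',np.round(M.T@(g-S['ee_pos'])/150,3))
E
python3 -m pendant '{"slide":[[-1,-0.9,-0.2],[-1,-0.9,-0.2],[-1,-0.9,-0.2],[-1,-0.9,-0.2],[-1,-0.9,-0.2]],"spin":[0,0,0,0,0],"fingers":[1,1,1,1,1]}' 60
python3 -m pendant '{"slide":[[-0.8,-0.7,0],[-0.8,-0.7,0],[-0.8,-0.7,0],[-0.8,-0.7,0],[-0.8,-0.7,0]],"spin":[0.014,0.014,0.014,0.014,0.014],"fingers":[1,1,1,1,1]}'
python3 st.py 410 292 270
```

```text
time: 1.62
ee_pos: [295.1, 475.0, 269.8]
ee_rot: [0.14, 0.99, 0.0, 0.0]
contact_force: [0.3, 0.5, 0.2]
gripper_width: 85.3
gripper_force: 0.0
time: 2.03
ee_pos: [384.8, 335.8, 269.8]
ee_rot: [0.161, 0.987, -0.001, 0.001]
contact_force: [1.3, 0.1, -0.2]
gripper_width: 85.4
gripper_force: 0.0
t 2.03 tcp [384.8 335.8 269.8] xaz 161.52 F [ 1.3  0.1 -0.2] w 85.4 0.0
slide/0.15m [-0.3 -0.2 -0. ]
```

```bash
sed -i "s/np.round(M.T@(g-S\['ee_pos'\])\/150,3)/(M.T@(g-S['ee_pos'])\/150).round(3).tolist()/" st.py
python3 -m pendant '{"slide":[[-0.252,-0.223,0],[-0.252,-0.223,0],[-0.252,-0.223,0],[-0.252,-0.223,0]],"spin":[0,0,0,0],"fingers":[1,1,1,1]}' >/dev/null
python3 -m pendant '{"slide":[[0,0,0.2],[0,0,0.4],[0,0,0.55],[0,0,0.653],[0,0,0.653]],"spin":[0,0,0,0,0],"fingers":[1,1,1,1,1]}' >/dev/null
python3 st.py 410 292 172
python3 - <<'E'
from h import *
for n in('side','top'):
    im,d=imaging.grab_frame(n); np.savez(f'g_{n}.npz',im=im,d=d)
a=np.load('g_side.npz')['im'][120:290,200:400,::-1]; b=np.load('g_top.npz')['im'][190:310,120:280,::-1]
cv2.imwrite('pics/grip.png',np.hstack([cv2.resize(a,(400,340),interpolation=3),cv2.resize(b,(400,340),interpolation=3)]))
print(proj('side',[[410,292,180],[470,272,7]]),proj('top',[[410,292,180]]))
E
```

```text
t 2.78 tcp [402.8 300.1 168.1] xaz 162.4 F [-0.5 -0.5  0.2] w 85.2 0.0
slide/0.15m [-0.062, -0.037, -0.026]
[[297.86272133 214.30394069]
 [270.66802622 258.55440715]] [[188.47871373 254.88550427]]
```

View pics/grip.png

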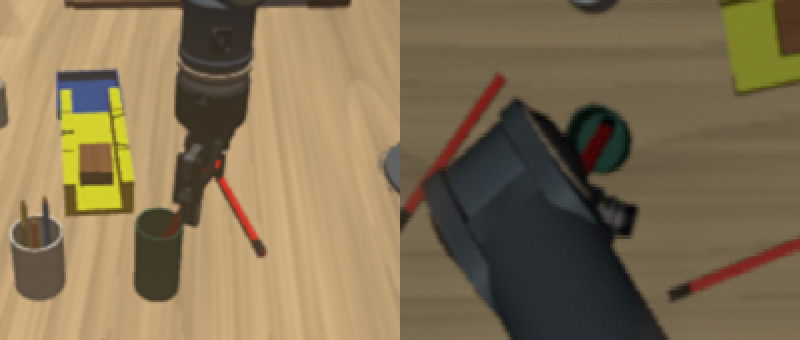

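The stick lies between the open fingers. In the side crop the finger is at (190,190) with the stick entering it, and the pot has not moved. I'll correct the small offset and close.

```bash
python3 -m pendant '{"slide":[[-0.055,-0.035,-0.026],[-0.055,-0.035,-0.026],[-0.055,-0.035,-0.026]],"spin":[0,0,0],"fingers":[1,1,0.6]}' >/dev/null; python3 st.py 410 292 172
python3 -m pendant '{"slide":[[0,0,0],[0,0,0],[0,0,0],[0,0,0],[0,0,0]],"spin":[0,0,0,0,0],"fingers":[0.3,0,0,0,0]}' 100; python3 -m pendant '{"slide":[[0,0,0],[0,0,0],[0,0,0],[0,0,0],[0,0,0]],"spin":[0,0,0,0,0],"fingers":[0,0,0,0,0]}' 100
```

```text
t 3.13 tcp [413.3 292.3 176.9] xaz 162.15 F [ 0.8 -0.1  0.4] w 75.3 0.0
slide/0.15m [0.02, -0.009, 0.032]
time: 3.55
ee_pos: [411.9, 292.3, 175.3]
ee_rot: [0.154, 0.988, 0.0, -0.0]
contact_force: [0.5, 1.7, 2.2]
gripper_width: 12.7
gripper_force: 73.8
time: 3.97
ee_pos: [412.0, 292.1, 175.3]
ee_rot: [0.155, 0.988, -0.0, -0.0]
contact_force: [-0.5, -0.1, 3.0]
gripper_width: 12.4
gripper_force: 97.4
```

```bash
python3 -m pendant '{"slide":[[0,0,-0.1],[0,0,-0.25],[0,0,-0.4],[0,0,-0.55],[0,0,-0.7]],"spin":[0,0,0,0,0],"fingers":[0,0,0,0,0]}'
python3 -m pendant '{"slide":[[0,0,-0.15],[0,0,-0.25],[0,0,-0.3],[0,0,-0.3]],"spin":[0,0,0,0],"fingers":[0,0,0,0]}'
cat > look.py <<'E'
from h import *
np.set_printoptions(precision=1,suppress=True)
for n in('side','top'):
    im,d=imaging.grab_frame(n); np.savez(f'g_{n}.npz',im=im,d=d)
S=manip.observe(); print(S['ee_pos'],S['time'])
f=np.load('g_top.npz'); C=cloud('top',f['d']); P=C[(abs(C[...,0]-450)<70)&(abs(C[...,1]-280)<70)]; P=P[abs(P[:,2]-110)<8]; print('pot',len(P),cv2.minEnclosingCircle(P[:,:2].astype(np.float32)) if len(P)>3 else '')
C=cloud('side',np.load('g_side.npz')['d']); x,y,z=S['ee_pos']
m=(C[...,2]<z-25)&(C[...,2]>z-185)&(np.hypot(C[...,0]-x-30,C[...,1]-y+10)<75)&(C[...,2]>115)
P=C[m]; d=cv2.fitLine(P.astype(np.float32),cv2.DIST_HUBER,0,.01,.01).ravel(); d*=np.sign(d[2]); v,c=d[:3],d[3:]
t=(P-c)@v; print(len(P),'v',v.round(3),'lean',np.degrees(np.arccos(v[2])),'az',np.degrees(np.arctan2(v[1],v[0])),'low end',c+v*np.percentile(t,2),'hi',c+v*np.percentile(t,99))
print('bottom rel TCP',c+v*np.percentile(t,2)-S['ee_pos'])
a=np.load('g_side.npz')['im'][60:290,180:400,::-1]; b=np.load('g_top.npz')['im'][190:310,120:280,::-1]
cv2.imwrite('pics/lift.png',np.hstack([cv2.resize(a,(440,460),interpolation=3),cv2.resize(b,(360,460),interpolation=3)]))
E
python3 look.py
```

```text
time: 4.38
ee_pos: [411.7, 292.4, 281.0]
ee_rot: [0.154, 0.988, 0.0, -0.0]
contact_force: [-0.1, 0.4, -0.6]
gripper_width: 12.6
gripper_force: 97.5
time: 4.72
ee_pos: [412.5, 292.9, 326.6]
ee_rot: [0.154, 0.988, 0.001, 0.001]
contact_force: [0.2, 0.6, -0.7]
gripper_width: 12.6
gripper_force: 97.6
[411.6 292.1 324.3] 4.8167
pot 76 ((449.95458984375, 279.151123046875), 29.946321487426758)
338 v [-0.3  0.1  0.9] lean 20.030273 az 162.3234 low end [470.5 282.3 163.7] hi [423.7 297.3 298.3]
bottom rel TCP [  58.9   -9.7 -160.6]
```

View pics/lift.png

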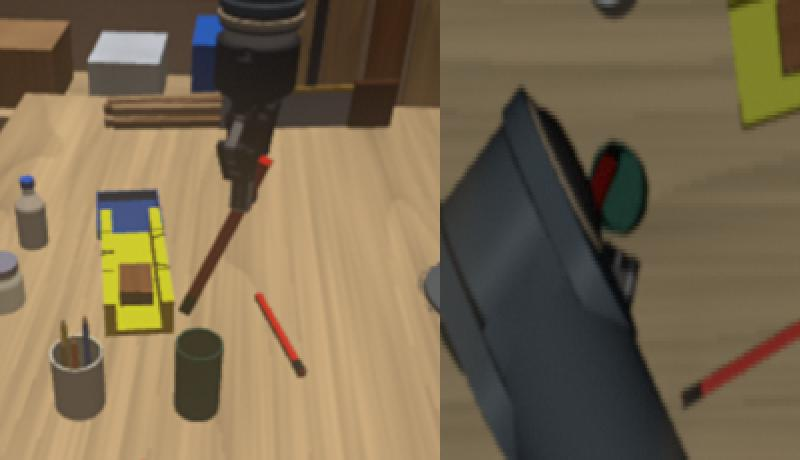

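The stick is out and the pot has not moved: the side crop has the black tip at (187,305) and the pot at (198,375). Next I'll move it behind the offcut, turned about 28° so a flat side faces the push.

```bash
python3 st.py 485.4 117.4 324
```

```text
t 4.82 tcp [411.6 292.1 324.3] xaz 162.24 F [ 0.6  0.  -0.8] w 12.5 97.5
slide/0.15m [-0.824, -0.959, 0.002]
```

```bash
python3 -m pendant '{"slide":[[-0.12,-0.14,0],[-0.3,-0.35,0],[-0.48,-0.56,0],[-0.66,-0.77,0],[-0.78,-0.91,0]],"spin":[-0.04,-0.09,-0.14,-0.19,-0.233],"fingers":[0,0,0,0,0]}' >/dev/null
python3 -m pendant '{"slide":[[0,0,0],[0,0,0]],"spin":[0,0],"fingers":[0,0]}' >/dev/null
python3 st.py 485.4 117.4 324
```

```text
t 5.4 tcp [481.7 124.2 323.7] xaz -170.14 F [-0.7  0.1 -0.3] w 12.7 97.5
slide/0.15m [-0.017, -0.049, -0.002]
```

```bash
python3 -m pendant '{"slide":[[-0.017,-0.049,0.1],[-0.017,-0.049,0.25],[-0.017,-0.049,0.4],[-0.017,-0.049,0.5],[-0.017,-0.049,0.5]],"spin":[0,0,0,0,0],"fingers":[0,0,0,0,0]}' >/dev/null
python3 st.py 485.4 117.4 188.5
cat > stick.py <<'E'
from h import *
np.set_printoptions(precision=1,suppress=True)
for n in('side','top'):
    im,d=imaging.grab_frame(n); np.savez(f'g_{n}.npz',im=im,d=d)
S=manip.observe(); M=R.from_quat(S['ee_rot']).as_matrix(); x,y,z=S['ee_pos']
f=np.load('g_side.npz'); C=cloud('side',f['d'])
h=M[:,0]*-1; e=S['ee_pos']+h*65-[0,0,168]; print('expected end',e)
a=S['ee_pos']-[0,0,11-22]; L=e-a; u=L/np.linalg.norm(L); D=C-a; t=D@u; r=np.linalg.norm(D-t[...,None]*u,axis=-1)
m=(r<16)&(t>40)&(t<215)&(C[...,2]>e[2]+6); P=C[m]
d=cv2.fitLine(P.astype(np.float32),cv2.DIST_HUBER,0,.01,.01).ravel(); d*=np.sign(d[2]); v,c=d[:3],d[3:]
print(len(P),'lean',np.degrees(np.arccos(v[2])),'visible low',P[:,2].min(),'face line at end z',c+v*(e[2]-c[2])/v[2])
B=np.array([[.984,.177],[-.177,.984]]); O=np.array([565.5,22])
print('end in box',B@(e[:2]-O))
for n in('top','side'):
    f=np.load(f'g_{n}.npz'); C=cloud(n,f['d']); H=cv2.cvtColor(f['im'],cv2.COLOR_RGB2HSV).astype(int)
    m=(H[...,0]>3)&(H[...,0]<14)&(H[...,1]>100)&(C[...,2]>24)&(C[...,2]<46); Q=(C[...,:2]-O)@B.T
    m&=(abs(Q[...,0])<45)&(abs(Q[...,1]+65)<200); Q=Q[m]; 
    if len(Q)>10: print(n,'offcut box xy',np.percentile(Q,[2,98],axis=0).ravel(),'z',np.median(C[m][:,2]))
a=np.load('g_side.npz')['im'][90:250,170:330,::-1]; b=np.load('g_top.npz')['im'][140:300,240:430,::-1]
cv2.imwrite('pics/'+__import__('sys').argv[1],np.hstack([cv2.resize(a,(400,400),interpolation=3),cv2.resize(b,(400,337),interpolation=3) if 0 else cv2.resize(b,(400,400),interpolation=3)]))
E
python3 stick.py box.png
```

```text
t 5.82 tcp [482.2 120.8 245.9] xaz -169.68 F [ 0.5 -0.2 -1.7] w 12.4 97.6
slide/0.15m [-0.02, -0.026, 0.383]
expected end [548.8 132.6  81.4]
264 lean 19.62368 visible low 87.9391824302012 face line at end z [540.7 137.   81.4]
end in box [  3.1 111.8]
side offcut box xy [-10.8   8.1  21.1  62.6] z 41.37759331413706
```

View pics/box.png

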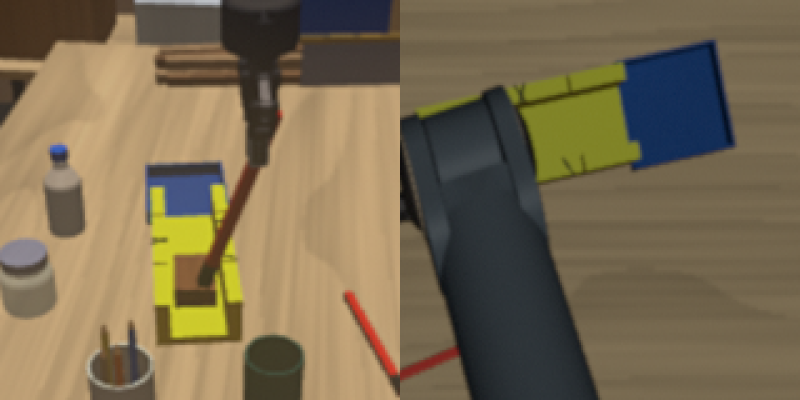

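In the side crop the stick is seen over the box at (205,280), with the block behind and below it at (195,280); both are in line with the channel. Now I'll lower it behind the block.

```bash
python3 -m pendant '{"slide":[[-0.03,-0.01,0.08],[-0.03,-0.01,0.18],[-0.03,-0.01,0.28],[-0.03,-0.01,0.35],[-0.03,-0.01,0.38]],"spin":[0,0,0,0,0],"fingers":[0,0,0,0,0]}'
python3 -m pendant '{"slide":[[0,0,0],[0,0,0]],"spin":[0.004,0.004],"fingers":[0,0]}' >/dev/null
python3 stick.py box2.png; python3 st.py 531.5 -137 188.5
```

```text
time: 6.33
ee_pos: [489.9, 119.7, 192.7]
ee_rot: [-0.089, 0.996, 0.0, -0.0]
contact_force: [-0.3, 1.1, -0.8]
gripper_width: 12.0
gripper_force: 97.6
expected end [555.  130.4  26.3]
255 lean 19.795391 visible low 32.92839054610989 face line at end z [550.8 135.8  26.3]
end in box [  8.8 108.5]
side offcut box xy [-21.8   6.5  20.9  69. ] z 41.233686224594535
t 6.6 tcp [490.9 119.4 194.2] xaz -170.29 F [-0.1 -0.2 -0.6] w 12.2 97.7
slide/0.15m [0.022, -1.73, 0.037]
```

View pics/box2.png

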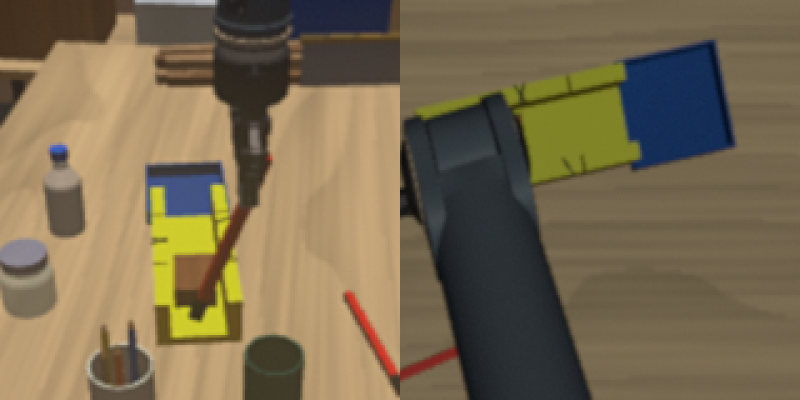

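The tip is in the channel just behind the block, at (198,310) in the side crop. I'll push along tool -y.

```bash
python3 -m pendant '{"slide":[[0,-0.05,0.035],[0,-0.12,0.035],[0,-0.2,0.035],[0.005,-0.28,0.035],[0.005,-0.36,0.035]],"spin":[0,0,0,0,0],"fingers":[0,0,0,0,0]}' | grep -E "pos|contact"
python3 -m pendant '{"slide":[[0,-0.08,0],[0,-0.16,0],[0,-0.24,0],[0.005,-0.32,0],[0.005,-0.4,0]],"spin":[0,0,0,0,0],"fingers":[0,0,0,0,0]}' | grep -E "pos|contact"
python3 -m pendant '{"slide":[[0,-0.08,0],[0,-0.16,0],[0,-0.24,0],[0.005,-0.32,0],[0.005,-0.4,0]],"spin":[0,0,0,0,0],"fingers":[0,0,0,0,0]}' | grep -E "pos|contact"
python3 st.py 531.5 -137 188.5; python3 stick.py push1.png
```

```text
ee_pos: [498.6, 64.1, 188.1]
contact_force: [0.3, 0.0, 0.1]
ee_pos: [507.9, 4.8, 188.1]
contact_force: [0.6, 0.3, -1.1]
ee_pos: [517.1, -54.4, 188.1]
contact_force: [-0.0, 0.1, -0.2]
t 7.85 tcp [517.1 -54.4 188.1] xaz -170.36 F [-0.   0.1 -0.2] w 12.4 97.6
slide/0.15m [-0.002, -0.559, -0.003]
expected end [581.4 -45.5  20.2]
217 lean 21.649817 visible low 27.159123364252892 face line at end z [580.5 -39.7  20.2]
end in box [  3.7 -69.2]
top offcut box xy [ -15.6 -117.4   17.4  -77.3] z 39.97928169155492
side offcut box xy [ -23.6 -145.4   18.3  -82.1] z 41.24423362595022
```

View pics/push1.png

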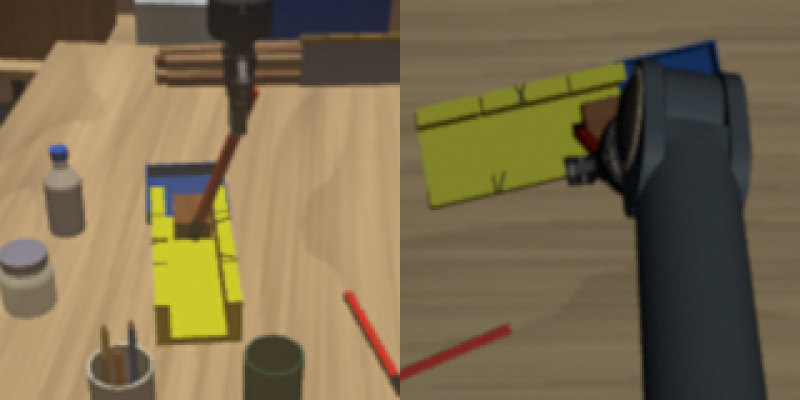

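The block is at the exit, at (192,210) in the side crop, with the stick right behind it. I'll push it the rest of the way, back off a little and lift.

```bash
python3 -m pendant '{"slide":[[0,-0.08,0],[0,-0.16,0],[0,-0.24,0],[0,-0.32,0],[0,-0.4,0]],"spin":[0,0,0,0,0],"fingers":[0,0,0,0,0]}' | grep -E "pos|contact"
python3 -m pendant '{"slide":[[0,-0.07,0],[0,-0.12,0],[0,-0.16,0],[0,-0.16,0],[0,-0.1,0]],"spin":[0,0,0,0,0],"fingers":[0,0,0,0,0]}' | grep -E "pos|contact"
python3 -m pendant '{"slide":[[0,0.05,-0.1],[0,0.05,-0.3],[0,0.05,-0.5],[0,0.05,-0.7],[0,0.05,-0.9]],"spin":[0,0,0,0,0],"fingers":[0,0,0,0,0]}' | grep -E "pos|contact"
python3 stick.py push2.png; python3 st.py 412 292.3 324
```

```text
ee_pos: [527.3, -112.0, 187.9]
contact_force: [-0.4, 0.5, -0.9]
ee_pos: [530.1, -128.4, 188.1]
contact_force: [-0.3, -1.0, -0.4]
ee_pos: [528.4, -117.6, 324.3]
contact_force: [0.9, -0.6, -0.3]
expected end [ 595.4 -107.5  161. ]
189 lean 19.15354 visible low 167.79486053006514 face line at end z [ 586.2 -101.   161. ]
end in box [   6.5 -132.7]
top offcut box xy [ -26.5 -227.9   19.  -155.4] z 31.770575937192206
side offcut box xy [ -26.6 -213.    20.3 -162.4] z 33.459943486349324
t 9.3 tcp [ 531.3 -118.5  328.3] xaz -170.18 F [-0.  -0.6 -0.6] w 12.5 97.8
slide/0.15m [0.317, 2.834, 0.02]
```

View pics/push2.png

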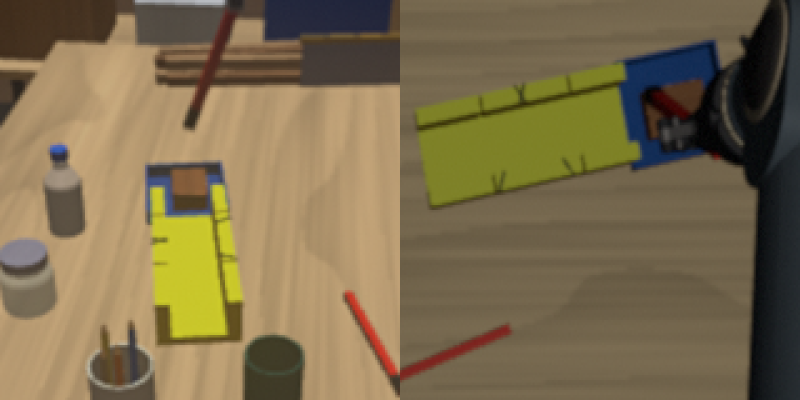

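The offcut lies flat in the tray, at (190,188) in the side crop, clear of the channel. Now I'll take the stick back to the pot.

```bash
python3 -m pendant '{"slide":[[0.02,0.1,0],[0.05,0.35,0],[0.08,0.6,0],[0.1,0.85,0],[0.11,1,0]],"spin":[0,0,0,0,0],"fingers":[0,0,0,0,0]}' | grep pos
python3 -m pendant '{"slide":[[0.03,0.25,0],[0.06,0.5,0],[0.08,0.75,0],[0.1,0.95,0],[0.11,1,0]],"spin":[0.03,0.07,0.11,0.15,0.19],"fingers":[0,0,0,0,0]}' | grep pos
python3 -m pendant '{"slide":[[0,0,0],[0,0,0],[0,0,0]],"spin":[0.02,0.04,0.04],"fingers":[0,0,0]}' >/dev/null
python3 st.py 411 292.3 324
```

```text
ee_pos: [485.0, 31.1, 322.1]
ee_pos: [442.4, 177.5, 322.1]
t 10.38 tcp [444.4 171.9 322.2] xaz 162.21 F [-0.5  0.1 -1.2] w 12.5 97.8
slide/0.15m [0.457, 0.697, -0.012]
```

```bash
python3 -m pendant '{"slide":[[0.1,0.17,0],[0.2,0.35,0],[0.32,0.52,0],[0.42,0.65,0],[0.457,0.698,0]],"spin":[0,0,0,0,0],"fingers":[0,0,0,0,0]}' >/dev/null
python3 -m pendant '{"slide":[[0,0,0],[0,0,0],[0,0,0]],"spin":[0,0,0],"fingers":[0,0,0]}' >/dev/null
python3 look.py; python3 st.py 410.6 292.8 324
```

```text
[413.3 289.7 323. ] 11.15
pot 67 ((449.5416259765625, 279.0942687988281), 29.518484115600586)
338 v [-0.3  0.1  0.9] lean 20.30571 az 161.34377 low end [471.2 277.9 159. ] hi [422.7 294.2 297.4]
bottom rel TCP [  57.9  -11.9 -164. ]
t 11.15 tcp [413.3 289.7 323. ] xaz 161.94 F [ 0.3  0.2 -0.4] w 12.5 97.7
slide/0.15m [0.024, 0.014, -0.007]
```

```bash
python3 -m pendant '{"slide":[[0.024,0.014,0],[0.024,0.014,0.06],[0.024,0.014,0.14],[0.024,0.014,0.22],[0.024,0.014,0.24]],"spin":[0,0,0,0,0],"fingers":[0,0,0,0,0]}' >/dev/null
python3 st.py 410.6 292.8 183
```

```text
t 11.57 tcp [408.8 293.6 284.6] xaz 162.1 F [-1.1  0.4 -1.3] w 12.6 97.7
slide/0.15m [-0.015, 0.001, 0.677]
```

```bash
python3 -m pendant '{"slide":[[-0.012,0,0.03],[-0.012,0,0.11],[-0.012,0,0.19],[-0.012,0,0.27],[-0.012,0,0.34]],"spin":[0,0,0,0,0],"fingers":[0,0,0,0,0]}' | grep -E "pos|contact"
python3 st.py 410.6 292.8 183
```

```text
ee_pos: [411.8, 294.1, 235.6]
contact_force: [-0.4, -0.6, -1.8]
t 11.98 tcp [411.8 294.1 235.6] xaz 162.1 F [-0.4 -0.6 -1.8] w 12.4 98.4
slide/0.15m [0.005, -0.011, 0.35]
```

```bash
python3 -m pendant '{"slide":[[0.003,-0.008,0.07],[0.003,-0.008,0.14],[0.003,-0.008,0.21],[0.003,-0.008,0.28],[0.003,-0.008,0.34]],"spin":[0,0,0,0,0],"fingers":[0,0,0,0,0]}' | grep -E "pos|contact"
python3 -m pendant '{"slide":[[0,0,0],[0,0,0]],"spin":[0,0],"fingers":[0,0]}' >/dev/null
python3 look.py; python3 st.py 410.6 292.8 177
```

```text
ee_pos: [410.6, 293.0, 183.9]
contact_force: [-0.1, -0.0, -0.8]
[411.1 293.4 185.4] 12.6667
pot 68 ((450.01580810546875, 278.1257019042969), 29.68317413330078)
87 v [-0.3  0.1  0.9] lean 20.483704 az 161.6725 low end [435.7 292.3 117.2] hi [420.3 297.4 160.8]
bottom rel TCP [ 24.7  -1.1 -68.2]
t 12.67 tcp [411.1 293.4 185.4] xaz 162.11 F [ 0.2 -0.3 -0.8] w 12.5 98.4
slide/0.15m [0.002, -0.005, 0.056]
```

View pics/lift.png

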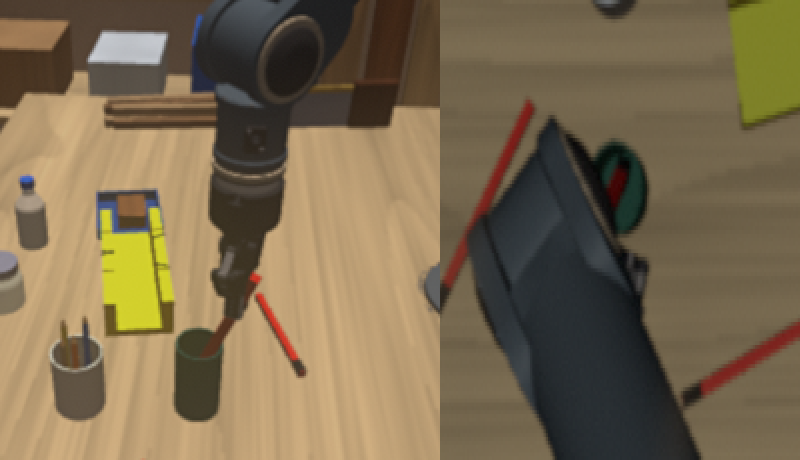

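The stick is inside the pot, at (215,345) in the side crop, and the pot is standing. I'll lower the last few mm, open and withdraw upwards.

```bash
python3 -m pendant '{"slide":[[0,-0.003,0.02],[0,-0.003,0.04],[0,-0.003,0.048],[0,-0.003,0.048],[0,-0.003,0.048]],"spin":[0,0,0,0,0],"fingers":[0,0,0,0,0]}' 25 | grep -E "pos|contact|grip"
python3 -m pendant '{"slide":[[0,0,0],[0,0,0],[0,0,0],[0,0,0],[0,0,0]],"spin":[0,0,0,0,0],"fingers":[0.15,0.3,0.5,0.8,1]}' | grep -E "pos|contact|grip"
python3 -m pendant '{"slide":[[0,0,0],[0,0,0],[0,0,0],[0,0,-0.03],[0,0,-0.1]],"spin":[0,0,0,0,0],"fingers":[1,1,1,1,1]}' | grep -E "pos|contact|grip"
python3 -m pendant '{"slide":[[0,0,-0.15],[0,0,-0.3],[0,0,-0.5],[0,0,-0.7],[0,0,-0.9]],"spin":[0,0,0,0,0],"fingers":[1,1,1,1,1]}' | grep -E "pos|contact|grip"
python3 -m pendant '{"slide":[[0.2,0.2,0],[0.45,0.45,0],[0.7,0.7,0],[0.9,0.9,0],[1,1,0]],"spin":[0,0,0,0,0],"fingers":[1,1,1,1,1]}' | grep -E "pos|contact|grip"
python3 -m pendant '{"slide":[[0,0.1,0],[0,0.3,0],[0,0.3,0],[0,0.3,0],[0,0.3,0]],"spin":[0,0,0,0,0],"fingers":[1,1,1,1,1]}' | grep -E "pos|contact|grip"
python3 - <<'E'
from h import *
for n in('side','top'):
    im,d=imaging.grab_frame(n); np.savez(f'f_{n}.npz',im=im,d=d)
    cv2.imwrite(f'pics/end_{n}.png',im[...,::-1])
a,b=[cv2.resize(cv2.imread(f'pics/end_{n}.png'),(400,300)) for n in('side','top')]
cv2.imwrite('pics/end.png',np.hstack([a,b]))
E
python3 m2.py | grep -E "lean|green"
```

```text
ee_pos: [410.8, 292.4, 177.8]
contact_force: [0.4, -0.3, -0.9]
gripper_width: 12.5
gripper_force: 98.4
ee_pos: [410.4, 292.8, 177.9]
contact_force: [-0.4, -0.3, -0.3]
gripper_width: 60.5
gripper_force: 0.0
ee_pos: [409.8, 292.0, 192.2]
contact_force: [-0.4, -0.2, 0.2]
gripper_width: 85.3
gripper_force: 0.0
ee_pos: [410.4, 292.4, 330.3]
contact_force: [0.1, 0.9, -0.1]
gripper_width: 85.2
gripper_force: 0.0
ee_pos: [314.6, 479.5, 329.3]
contact_force: [1.2, 0.9, -0.4]
gripper_width: 85.4
gripper_force: 0.0
ee_pos: [329.6, 520.3, 328.2]
contact_force: [0.6, -0.2, 0.1]
gripper_width: 85.2
gripper_force: 0.0
top 174 dir [-0.353  0.129  0.927] lean 22.058271 az 159.95647 c [413.162 292.757 181.643] at z118 [437.389 283.919 118.   ] at z180 [413.788 292.529 180.   ] zmax [225.899 228.661]
side 246 dir [-0.328  0.094  0.94 ] lean 19.98141 az 164.00098 c [413.005 298.768 176.416] at z118 [433.423 292.913 118.   ] at z180 [411.753 299.127 180.   ] zmax [223.872 225.568]
lean 20.239385067736293 az 161.64183572791254
greenpot 136 ((452.3158264160156, 278.7829895019531), (56.24195861816406, 60.47510528564453), 30.152034759521484)
```

View pics/end.png

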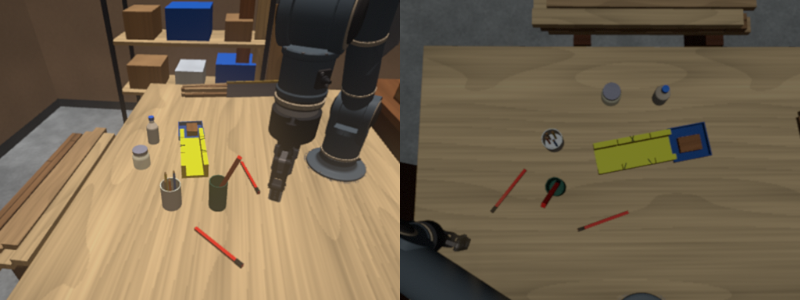

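The final picture shows the stick standing in the green pot (top view 553,190), the offcut in the blue tray (690,143), everything else in place and the robot clear.

```bash
python3 -c "
from bench import workorder; print(workorder.finish_job())"
```

```text
the job is handed in; nothing more can be done
None
```

The job is handed in: the offcut was pushed with the stick into the blue tray, the stick is back in the standing green pot, and in the final pictures the pencil pot, glue bottle and screw jar look untouched. The robot's clock was at about 15 s of the 48 s allowed.

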